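# Centre the filter holder on the balance pan and tare

### The arm

A 6-joint arm with a two-finger parallel gripper is mounted at the origin on the work surface. World frame = base frame: x ahead of the robot, y to its left, z up, the work surface at z = 0. Lengths are in mm, angles in rad, forces in N, time in s.
With the tool pointing down it reaches from about 350 to 975 mm from the base axis. Payload 17.4 kg.
Tool frame: the origin (TCP) lies between the finger pads; the fingertips stand 11 mm ahead of it and the grasp point (between the pads) lies 8 mm behind it (bot.tip_reach is the distance from the TCP to the fingertips, in mm); z points along the fingers, y is the direction in which the jaws open and shut (so a half turn about z gives the same grasp; the last joint's range is limited). The gripper opens to 85 mm and grips with 20 to 120 N. Pads are 22 mm wide; open, the fingers measure 114 mm over their backs; the gripper's body (76 mm by 85 mm) begins 54 mm behind the grasp point. The pads swing forward as they close: fully open they stand 13 mm farther back than shut.
Start: joints at [1.154, 0.116, 1.442, -0, 1.584, -0.038], TCP at [249.627, 627.151, 242.303] pointing down, gripper open.
Joint ranges: [-2.83, 2.83], [-0.83, 2.19], [0.07, 2.5], [-1.14, 4.28], [0.01, 3], [-2.97, 2.97]. Speed limits (rad/s): [1.89, 1.89, 2.22, 3.14, 3.14, 3.14].

### API

Orientations are given as a rotation vector (axis times angle).
In Python, from plant import bot, optics gives the robot as it stands.
- The arm moves only by the tool send_rows, never from a script. Its arguments are lists of equal length, an entry for each row: "claw": the finger opening in m, from 0 to 0.0854; "offset": the shift along the world's x, y, z in m, a list of three; "turn": the turn about the world's z in degrees. In form: {"claw": [claw, ...], "offset": [[x, y, z], ...], "turn": [turn, ...]}. A call has 1 to 8 rows; each row shifts and turns the commanded pose from where the row before left it; what a row does not reach is not made up. A row lasts 1/8 s, in which the tool goes at most 62.5 mm and 10.7 degrees, less where a joint would pass 70% of its speed; a pose out of reach is approached as far as the arm can. A call with a gripper value outside its range is refused whole. The fingers move at their own pace and stop on an object; "squeeze" is the grip in N (left out, the last holds). Time passes only in rows, so rows that do not move let the fingers close. It gives the time, the measured TCP pose, the force and the opening at its end, in the units of the state.
- bot.read_state(): the state, without advancing time (a new reading comes with each control period).
- optics.capture(name): name is "scene" or "top"; returns a dict with "frame" (384x512x3 uint8, blue, green, red), "z_map" (384x512 float32, mm along the optical axis (not along the pixel's ray), 0 where there is no reading), "vertical_fov" (degrees; the focal length in pixels is half the picture's height over the tangent of half this angle, whatever the lens; pixels are square), "cx", "cy" (the principal point, pixels), "view" (4x4, takes a point from world to camera coordinates). Camera axes: x right, y down, z forward; pixel columns grow to the right and rows downward; lengths in mm; the calibration is good to about 2 mm. A picture is of the moment at which its call begins.
- bot.sign_off(): hands the job in, once; it reports no verdict.
The state is a dict: "time": time; "qpos": joint angles; "qd": joint speeds; "joint_efforts": joint torques, N m; "eef_pos": TCP position; "ee_rot": TCP orientation; "force": force on the tool from outside, world axes, zero at the start; "ft_torque": the same for the moment, N m; "gripper_width": opening from 0.0 (shut) to 1.0 (fully open).
Only numpy, scipy, OpenCV 4.12 (cv2) and the standard library are available. Lean on these libraries where they do the work, as an engineer would, in place of code of your own. Each camera call takes 0.05 s, during which the arm holds its last target. There are 200 camera calls.

### The job

The steel filter holder was put down off-centre on the small round pan of the laboratory balance and wobbles easily on its narrow foot. Without gripping or lifting it, push it with light taps of the fingers, low down, until it stands in the middle of the pan with an even margin of pan showing all round, then let go of it and press the wide tare key on the front of the balance fully down and release it. Do not rock the holder hard or knock it off, and leave the other things on the table where they are.

Things in the scene. Friction and masses are not known exactly. Their poses are not given: they have to be found in the camera images.
- holder: Stainless filter holder, 0.2 to 0.4 kg, upright on the balance pan. Origin: centre of underside, z up its axis. From the bottom: foot 32 mm diameter, 6 mm high; flange 70 mm diameter, 6 to 18 mm up (its widest part); three black screw knobs on the flange, within its outline, up to 34 mm; slender neck; head 30 mm diameter, 48 to 66 mm (top).
- holder_flange (a point): Centre of the holder's flange (70 mm diameter, 12 mm thick), 12 mm above its underside: the height to push at. Pushed slowly there it slides (1 to 3 N, friction about 0.5 to 0.7) and stops with the finger; pushed at the head it tips over. More than 15 N on the holder is too hard.
- pan_top (a point): Centre of the upper face of the balance pan: fixed flat aluminium disc 90 mm diameter, 8 mm thick, upper face 65 mm above the table and 20 mm above the balance's housing. The pan does not move. A centred holder leaves 10 mm of pan showing all round its flange. The axes turn at random about vertical and mean nothing.
- balance: Grey laboratory balance, fixed to the table. Housing 240 mm (its x, front to back) by 190 mm (y), top 45 mm above the table. Origin: centre of its underside on the table; its -x side is the front, with a black panel and the tare key, 98 mm before the origin; the pan's centre is 30 mm behind the origin (+x).
- tare (a joint): Travel of the tare key: 0 up, 0.005 m fully down (straight down). Springs back by itself; about 1.2 N to start, 4 N fully down.
- tare_top (a point): Centre of the top of the tare key, a plain grey plastic bar 22 mm (balance's x) by 50 mm (balance's y) standing 9 mm above the housing on the black front panel (top 54 mm above the table when up); moves with the key. Nothing else on the panel stands up.
- spare: A second, identical filter holder (70 mm diameter, 66 mm high) standing on the table beside the balance. Bystander. Origin: centre of underside.
- weight: Brass calibration weight, 36 mm diameter, 53 mm high, standing on the table beside the balance. Bystander. Origin: centre of underside.
- clampring: Dark steel clamp ring, 68 mm outside, 44 mm inside, 12 mm high, flat on the table behind the balance. Bystander. Origin: centre of underside.
- knob: Black plastic screw knob, 38 mm diameter, 28 mm high, on its stub on the table beside the balance. Bystander. Origin: centre of underside.
- jar: Amber glass jar with black cap, 68 mm diameter, 95 mm high, to one side on the table. Bystander. Origin: centre of underside.
- beaker: Clear glass beaker, 68 mm diameter, 90 mm high, to one side on the table. Bystander. Origin: centre of underside.
Mind the look-alikes: they are no part of the job. What is shaped like the holder but purple or yellow is not meant.

How it is judged:
By the outcome, as a careful person would: the job done as asked, in the order asked, and still so for the second after the job is handed in, with the robot touching nothing.
It also fails if it takes over 45 s, if anything falls off the work surface, if the arm or the gripper's body presses on something with over 40 N, if the wrist force passes 120 N, or if a joint passes its speed limit or range.

## Working session

There is one attempt and no reset: what is moved stays moved. The work goes in short steps, Python scripts to look and compute and a tool call to move; the robot and the scene stay as the last step left them, time stands still between calls to the robot, and variables do not carry over. Pictures are saved under pics/ and viewed, about 8 in all and at most 12, crops included, and the job is handed in when it is done.

Besides the shell and the picture viewer there is one more tool, called after "Call:" in YAML: its name, and indented under it one key for each argument. send_rows: Moves the arm, as the interface text tells. Its arguments: {"type":"object","properties":{"claw":{"type":"array"},"offset":{"type":"array"},"turn":{"type":"array"},"squeeze":{"type":"number"}},"required":["claw","offset","turn"]}

```bash
ls; mkdir -p pics; python3 - <<'E'
from plant import bot, optics
import cv2,numpy as np,pickle
s=bot.read_state();print({k:np.round(v,3) for k,v in s.items()})
for n in("scene","top"):
    c=optics.capture(n);pickle.dump(c,open(f'{n}0.pkl','wb'));cv2.imwrite(f'pics/{n}0.png',c["frame"]);print(n,c["vertical_fov"],c["cx"],c["cy"],np.round(c["view"],3).tolist())
a=[cv2.imread(f'pics/{n}0.png') for n in("scene","top")]
cv2.imwrite('pics/both0.png',cv2.resize(np.vstack(a),(400,600)))
E
```

```text
pics
{'time': np.float64(0.0), 'qpos': array([ 1.154,  0.116,  1.442,  0.   ,  1.584, -0.038]), 'qd': array([ 0.   ,  0.   , -0.001,  0.   ,  0.001, -0.   ]), 'joint_efforts': array([ 2.0000e-03, -7.3200e+01, -6.3247e+01,  0.0000e+00,  7.0000e-03,
        0.0000e+00]), 'eef_pos': array([249.526, 626.984, 241.54 ]), 'ee_rot': array([-5.910e-01, -3.085e+00,  2.000e-03]), 'force': array([0.448, 0.467, 0.405]), 'ft_torque': array([ 0.017,  0.074, -0.011]), 'gripper_width': np.float64(1.001)}
scene 57.09020878049863 251.47934784793463 188.3900017928922 [[0.783, 0.622, -0.021, -406.564], [0.35, -0.467, -0.812, -150.302], [-0.514, 0.628, -0.583, 1408.463], [0.0, 0.0, 0.0, 1.0]]
top 45.8264663114746 253.0923243709818 187.1919137046244 [[0.022, -1.0, -0.004, -35.186], [-0.995, -0.021, -0.098, 571.695], [0.098, 0.006, -0.995, 1386.988], [0.0, 0.0, 0.0, 1.0]]
```

View pics/top0.png

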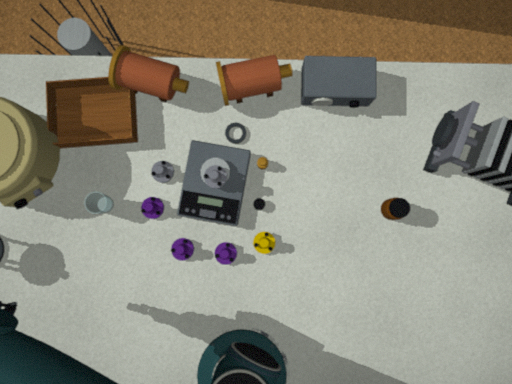

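View pics/scene0.png

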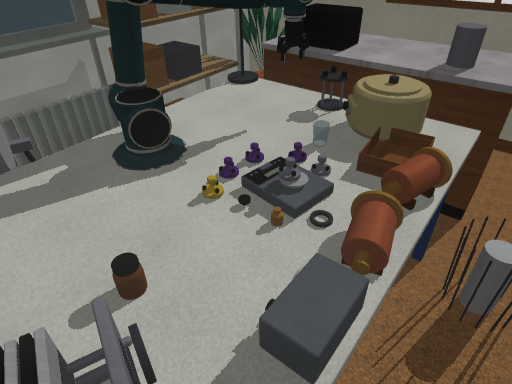

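The top view shows the balance at about (215,183), with its pan and holder at (215,173). The tare key is on the front panel near (207,213), facing the robot. In the scene view the holder is at (291,172). Next I'll measure.

```bash
cat > h.py <<'E'
from plant import bot, optics
import cv2,numpy as np,pickle
def focal(c): return 192/np.tan(np.radians(c["vertical_fov"]/2))
def world(c):
    f=focal(c);v,u=np.mgrid[0:384,0:512];z=c["z_map"].astype(float)
    p=np.stack([(u-c["cx"])/f*z,(v-c["cy"])/f*z,z],-1)
    V=np.array(c["view"]);w=(p-V[:3,3])@V[:3,:3];w[z==0]=np.nan
    return w
def proj(c,P):
    q=np.asarray(P,float)@np.array(c["view"])[:3,:3].T+np.array(c["view"])[:3,3];return q[...,:2]/q[...,2:]*focal(c)+[c["cx"],c["cy"]]
def crop(c,x0,y0,w,h,k,name):
    cv2.imwrite(name,cv2.resize(c["frame"][y0:y0+h,x0:x0+w],None,fx=k,fy=k,interpolation=cv2.INTER_CUBIC))
E
python3 - <<'E'
from h import *
T=pickle.load(open('top0.pkl','rb'));S=pickle.load(open('scene0.pkl','rb'))
for n,c,b in(("top",T,(170,135,90,95)),("scene",S,(235,150,105,65))):
    w=world(c)[b[1]:b[1]+b[3],b[0]:b[0]+b[2]].reshape(-1,3);w=w[~np.isnan(w[:,0])]
    h=np.histogram(w[:,2],bins=np.arange(-10,150,5));print(n,list(zip(h[1].astype(int),h[0])))
    hs=w[(w[:,2]>38)&(w[:,2]<50)]
    print("housing rect",cv2.minAreaRect(hs[:,:2].astype(np.float32)), np.median(hs[:,2]))
    for lo,hi in((60,70),(76,90),(120,140)):
        q=w[(w[:,2]>lo)&(w[:,2]<hi)]; d=q[np.linalg.norm(q[:,:2]-np.median(q[:,:2],0),axis=1)<60]
        print(lo,hi,len(d),d.mean(0).round(1),cv2.minEnclosingCircle(d[:,:2].astype(np.float32)))
crop(T,170,135,90,95,6,'pics/c1.png')
crop(S,235,145,105,70,7,'pics/c2.png')
E
```

```text
top [(np.int64(-10), np.int64(246)), (np.int64(-5), np.int64(1751)), (np.int64(0), np.int64(1442)), (np.int64(5), np.int64(160)), (np.int64(10), np.int64(64)), (np.int64(15), np.int64(42)), (np.int64(20), np.int64(29)), (np.int64(25), np.int64(44)), (np.int64(30), np.int64(32)), (np.int64(35), np.int64(254)), (np.int64(40), np.int64(1780)), (np.int64(45), np.int64(1678)), (np.int64(50), np.int64(263)), (np.int64(55), np.int64(53)), (np.int64(60), np.int64(136)), (np.int64(65), np.int64(113)), (np.int64(70), np.int64(11)), (np.int64(75), np.int64(43)), (np.int64(80), np.int64(161)), (np.int64(85), np.int64(70)), (np.int64(90), np.int64(22)), (np.int64(95), np.int64(29)), (np.int64(100), np.int64(9)), (np.int64(105), np.int64(0)), (np.int64(110), np.int64(3)), (np.int64(115), np.int64(2)), (np.int64(120), np.int64(5)), (np.int64(125), np.int64(42)), (np.int64(130), np.int64(35)), (np.int64(135), np.int64(2)), (np.int64(140), np.int64(0))]
housing rect ((580.8536376953125, 83.31184387207031), (219.93174743652344, 239.92263793945312), 80.611328125) 44.72014369260759
60 70 246 [631.3  95.
[... 903 characters left out ...]
int64(95), np.int64(37)), (np.int64(100), np.int64(25)), (np.int64(105), np.int64(8)), (np.int64(110), np.int64(1)), (np.int64(115), np.int64(15)), (np.int64(120), np.int64(11)), (np.int64(125), np.int64(17)), (np.int64(130), np.int64(36)), (np.int64(135), np.int64(1)), (np.int64(140), np.int64(0))]
housing rect ((549.1654663085938, 140.9637451171875), (287.9442138671875, 378.3468017578125), 65.6996841430664) 46.4922091318724
60 70 217 [632.8  83.   66. ] ((616.2672119140625, 93.1795425415039), 45.36418914794922)
76 90 172 [607.6  80.9  83.4] ((598.4010009765625, 91.88150787353516), 36.98070526123047)
120 140 65 [603.1  86.5 129.7] ((600.7322387695312, 90.19110870361328), 14.509294509887695)
```

View pics/c1.png

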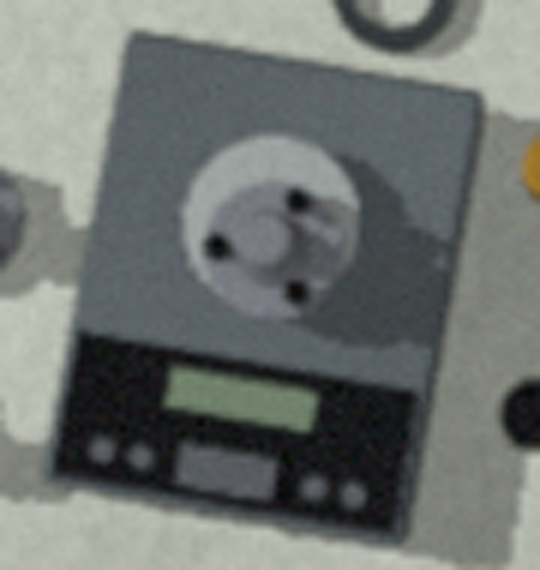

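View pics/c2.png

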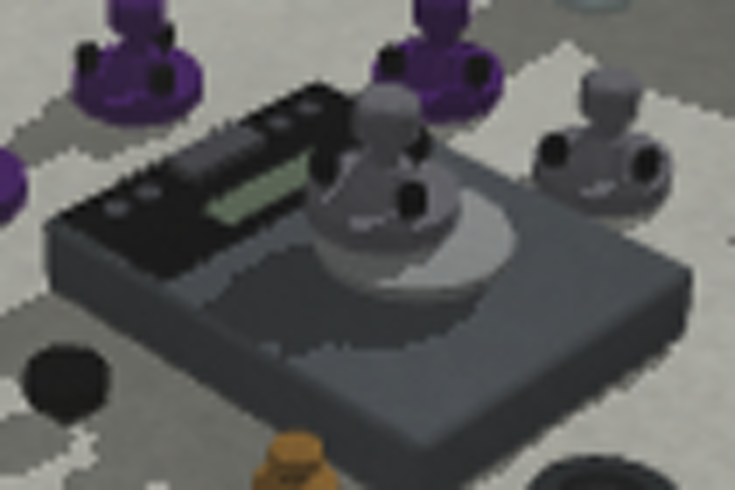

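```bash
cat >> h.py <<'E'
from scipy.optimize import minimize
from scipy.ndimage import map_coordinates,gaussian_filter
t=np.radians(np.arange(0,360,3))
def circ(c,xy,r,z): 
    return proj(c,np.stack([xy[0]+r*np.cos(t),xy[1]+r*np.sin(t),np.full(t.size,z)],-1))
def ringfit(c,x0,r,z,sel=None,d=3.,rng=6,signed=False):
    "centre of a horizontal circle from image gradient across its outline, arcs in sel (bool over t)"
    g=gaussian_filter(c["frame"].astype(float),(.7,.7,0)); sel=np.ones(t.size,bool) if sel is None else sel
    def s(xy):
        v=[np.stack([map_coordinates(g[...,k],circ(c,xy,r+e,z)[sel].T[::-1],order=1) for k in range(3)]) for e in(-d,d)]
        return -np.mean(np.minimum(np.abs(v[0]-v[1]).sum(0),90))
    G=[(s((x0[0]+i,x0[1]+j)),x0[0]+i,x0[1]+j) for i in np.arange(-rng,rng+.1,1) for j in np.arange(-rng,rng+.1,1)]
    b=min(G);m=minimize(s,b[1:],method='Nelder-Mead',options=dict(initial_simplex=[b[1:],(b[1]+1,b[2]),(b[1],b[2]+1)]));return m.x.round(1),round(m.fun,1)
E
python3 - <<'E'
from h import *
T=pickle.load(open('top0.pkl','rb'));S=pickle.load(open('scene0.pkl','rb'))
print('tip_reach',bot.tip_reach)
a=np.degrees(t)
for n,c in(("top",T),("scene",S)):
    # pan far side visible
    print(n,'pan',ringfit(c,(614,93.5),45,65,(a<115)|(a>300)),'flange83',ringfit(c,(597.5,91),35,83),'head',ringfit(c,(598,90.5),15,131))
# tare key + housing edges by height in top
w=world(T);sub=np.zeros(w.shape[:2],bool);sub[135:230,170:260]=1
m=(sub&(w[...,2]>33)).astype(np.uint8);m=cv2.morphologyEx(m,cv2.MORPH_OPEN,np.ones((7,7)))
n,l,st,_=cv2.connectedComponentsWithStats(m);k=1+st[1:,4].argmax();P=w[l==k];P=P[P[:,2]<55]
r=cv2.minAreaRect(P[:,:2].astype(np.float32));print('housing',r)
# colour key: crop px (175..280, 442..500)/6
for uv in((170+228/6-.5,135+470/6-.5),):
    V=np.array(T["view"]);d=V[:3,:3].T@np.array([(uv[0]-T["cx"])/focal(T),(uv[1]-T["cy"])/focal(T),1]);o=-V[:3,:3].T@V[:3,3];print('key',o+d*(54-o[2])/d[2])
for L,R in ((( 175,443),(185,490)),):pass
E
```

```text
tip_reach 11.0
top pan (array([611. ,  93.5]), np.float64(-90.0)) flange83 (array([598.2,  91.6]), np.float64(-57.9)) head (array([601.,  94.]), np.float64(-52.9))
scene pan (array([614.4,  98. ]), np.float64(-77.6)) flange83 (array([600.1,  94.3]), np.float64(-36.0)) head (array([597.8,  92.8]), np.float64(-65.7))
housing ((583.5630493164062, 98.31017303466797), (190.54934692382812, 240.59339904785156), 81.1706771850586)
key [488.4453367  113.93776148  54.        ]
```

Call:
send_rows:
  claw: [0.044, 0.044, 0.044, 0.044, 0.044, 0.044, 0.044, 0.044]
  offset:
    - [0.024, -0.045, 0]
    - [0.024, -0.045, 0]
    - [0.024, -0.045, 0]
    - [0.024, -0.045, 0]
    - [0.024, -0.045, 0]
    - [0.024, -0.045, 0]
    - [0.024, -0.045, 0]
    - [0.024, -0.045, 0]
  turn: [3.8, 3.8, 3.8, 3.8, 3.8, 3.8, 3.8, 3.8]
  squeeze: 20

```text
time: 1.1
eef_pos: [442.0, 265.6, 242.1]
ee_rot: [0.242, -3.132, 0.0]
force: [0.5, 1.4, 0.7]
gripper_width: 0.517
```

Call:
send_rows:
  claw: [0.044, 0.044, 0.044, 0.044, 0.044, 0.044]
  offset:
    - [0.023, -0.046, 0]
    - [0.023, -0.046, 0]
    - [0.023, -0.046, 0]
    - [0.023, -0.045, 0]
    - [0, 0, -0.04]
    - [0, 0, -0.03]
  turn: [0, 0, 0, 0, 0, 0]

```text
time: 1.85
eef_pos: [533.5, 83.4, 170.6]
ee_rot: [0.236, -3.132, 0.0]
force: [-0.2, -0.1, -0.6]
gripper_width: 0.516
```

```bash
python3 - <<'E'
from h import *
s=bot.read_state();print(s["eef_pos"],s["gripper_width"],s["force"])
S=optics.capture("scene");T=optics.capture("top");pickle.dump((S,T),open('1.pkl','wb'))
w=world(S);e=s["eef_pos"];d=w-e;m=(np.hypot(d[...,0],d[...,1])<75)&(w[...,2]>137)
z=np.sort(w[m][:,2]);print(len(z),z[:12].round(1)); 
u=np.array([.989,.148]);n=np.array([-.148,.989]);
for lo in range(138,250,8):
    q=d[m&(w[...,2]>=lo)&(w[...,2]<lo+8)][:,:2]
    if len(q):print(lo,len(q),'u',(q@u).min().round(),(q@u).max().round(),'n',(q@n).min().round(),(q@n).max().round())
p=proj(S,e).astype(int);crop(S,p[0]-60,p[1]-50,120,90,6,'pics/c3.png');print(p)
E
```

```text
[533.45633121  83.36823254 170.57122184] 0.5156999481807611 [-0.18578032 -0.08548462 -0.57908663]
3407 [162.7 163.5 163.8 163.9 164.4 164.5 164.6 165.  166.2 166.2 166.5 166.8]
162 19 u -9.0 12.0 n -29.0 26.0
170 38 u -7.0 13.0 n -36.0 27.0
178 34 u -9.0 13.0 n -35.0 29.0
186 33 u -9.0 13.0 n -37.0 26.0
194 32 u -7.0 13.0 n -36.0 28.0
202 24 u -2.0 15.0 n -51.0 48.0
210 50 u -10.0 15.0 n -55.0 48.0
218 47 u -11.0 18.0 n -57.0 58.0
226 48 u -9.0 19.0 n -60.0 54.0
234 61 u -12.0 19.0 n -64.0 59.0
242 60 u -9.0 19.0 n -65.0 61.0
[270 142]
```

View pics/c3.png

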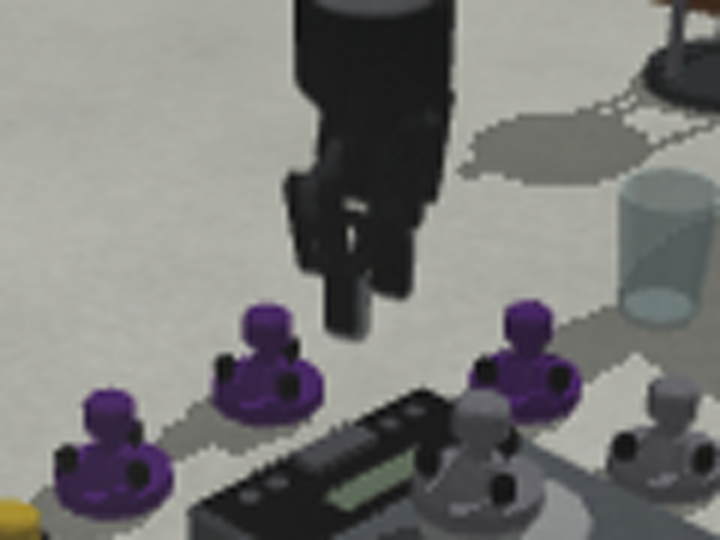

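The fingers are about 7 mm below the TCP at this opening, roughly (345,330) in the crop, and point clear of the holder. I'll lower them in front of the flange and approach.

Call:
send_rows:
  claw: [0.044, 0.044, 0.044, 0.044, 0.044, 0.044]
  offset:
    - [0, -0.0017, -0.035]
    - [0, 0, -0.035]
    - [0, 0, -0.0155]
    - [0, 0, -0.008]
    - [0, 0, 0]
    - [0.008, 0.0012, 0]
  turn: [0, 0, 0, 0, 0, 0]

```text
time: 2.7
eef_pos: [542.3, 83.8, 80.2]
ee_rot: [-0.238, 3.131, 0.0]
force: [-0.3, -0.2, 0.5]
gripper_width: 0.511
```

```bash
python3 - <<'E'
from h import *
s=bot.read_state();print(s["time"],s["eef_pos"],s["force"])
S=optics.capture("scene");T=optics.capture("top")
a=np.degrees(t)
print(ringfit(T,(598,91.5),15,131),ringfit(T,(598,91.5),35,83,(a<100)|(a>260)))
p=proj(S,[580,90,80]).astype(int);crop(S,p[0]-50,p[1]-50,100,80,7,'pics/c4.png')
E
```

```text
2.7 [542.33533164  83.75842294  80.1721458 ] [-0.31585103 -0.17524222  0.45505533]
(array([601.3,  90.9]), np.float64(-7.0)) (array([603.6,  92.2]), np.float64(-50.1))
```

View pics/c4.png

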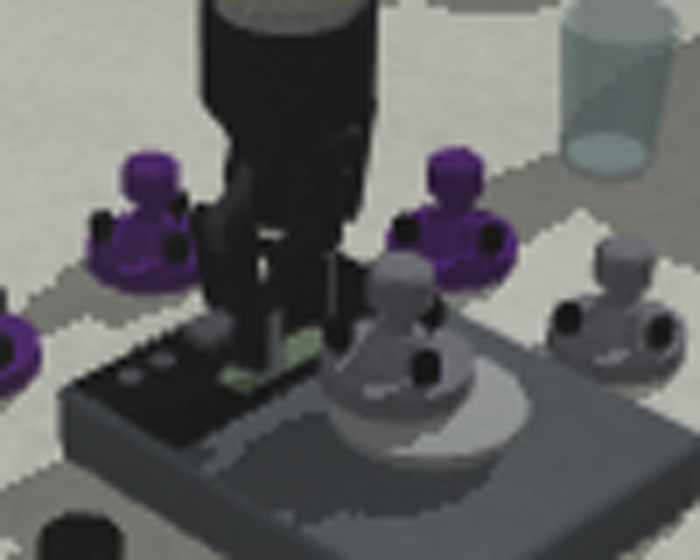

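The fingers are level with the flange, at (270,340) in the crop, and not touching the holder at (400,340). I'll approach slowly and watch the force.

Call:
send_rows:
  claw: [0.044, 0.044, 0.044, 0.044, 0.044, 0.044, 0.044, 0.044]
  offset:
    - [0.002, 0.0003, -0.0025]
    - [0.004, 0.0006, 0]
    - [0.003, 0.0004, 0]
    - [0.002, 0.0003, 0]
    - [0.0015, 0.0002, 0]
    - [0.0015, 0.0002, 0]
    - [0.0015, 0.0002, 0]
    - [0.0015, 0.0002, 0]
  turn: [0, 0, 0, 0, 0, 0, 0, 0]

```text
time: 3.8
eef_pos: [558.7, 86.1, 76.3]
ee_rot: [-0.238, 3.132, -0.0]
force: [0.2, 0.5, -0.4]
gripper_width: 0.515
```

```bash
cat > m.py <<'E'
from h import *
s=bot.read_state();print(s["time"],s["eef_pos"].round(1),s["force"].round(2))
S=optics.capture("scene");S0=pickle.load(open('scene0.pkl','rb'))
pickle.dump(S,open('S.pkl','wb'))
# holder motion since the start: head patch registration in the scene view (z fixed), plus depth of flange top/head
for n,c in(("s0",S0),("now",S)):
    w=world(c);r=np.hypot(w[...,0]-606,w[...,1]-92);q=w[(r<32)&(w[...,2]>120)&(w[...,2]<140)];b=w[(r<52)&(w[...,2]>76)&(w[...,2]<90)&(w[...,0]>575)]
    print(n,'head fit',ringfit(c,(604,92),15,131,rng=10),'head xyz',q.mean(0).round(1),len(q),'circ',np.round(cv2.minEnclosingCircle(q[:,:2].astype(np.float32))[0],1),'flange +x edge',np.percentile(b[:,0],97).round(1))
E
python3 m.py
```

```text
3.8 [558.7  86.1  76.3] [ 0.2   0.48 -0.36]
s0 head fit (array([597.8,  92.8]), np.float64(-65.7)) head xyz [603.1  86.5 129.7] 65 circ [600.7  90.2] flange +x edge 633.7
now head fit (array([597. ,  93.5]), np.float64(-70.7)) head xyz [602.5  86.8 129.4] 64 circ [601.1  89.8] flange +x edge 633.7
```

Call:
send_rows:
  claw: [0.044, 0.044, 0.044, 0.044, 0.044, 0.044]
  offset:
    - [0.0012, 0, 0]
    - [0.0012, 0, 0]
    - [0.0012, 0.0001, 0]
    - [0.0012, 0.0001, 0]
    - [0.0012, 0.0001, 0]
    - [0.0012, 0.0001, 0]
  turn: [0, 0, 0, 0, 0, 0]

```text
time: 4.6
eef_pos: [565.9, 86.5, 76.2]
ee_rot: [0.238, -3.132, 0.0]
force: [-1.1, -0.6, 1.1]
gripper_width: 0.517
```

```bash
python3 m.py | grep -v s0
```

```text
4.6 [565.9  86.5  76.2] [-1.13 -0.65  1.13]
now head fit (array([602.5,  93.7]), np.float64(-73.6)) head xyz [605.9  87.9 129.8] 71 circ [595.2  90.5] flange +x edge 638.6
```

Call:
send_rows:
  claw: [0.044, 0.044, 0.044, 0.044, 0.044]
  offset:
    - [0.0012, 0.0002, 0]
    - [0.0012, 0.0002, 0]
    - [0.0012, 0.0002, 0]
    - [0.0012, 0.0002, 0]
    - [0.0012, 0.0002, 0]
  turn: [0, 0, 0, 0, 0]

```text
time: 5.28
eef_pos: [571.9, 87.5, 76.3]
ee_rot: [0.238, -3.132, -0.0]
force: [-2.3, -1.1, -0.5]
gripper_width: 0.517
```

```bash
python3 m.py | grep -v s0; python3 - <<'E'
from h import *
S=pickle.load(open('S.pkl','rb'));p=proj(S,[613,93,80]).astype(int);c=S["frame"][p[1]-30:p[1]+25,p[0]-35:p[0]+35];cv2.imwrite('pics/c5.png',cv2.resize(c,None,fx=10,fy=10,interpolation=cv2.INTER_CUBIC));print(p)
E
```

```text
5.275 [571.9  87.5  76.3] [-2.3  -1.11 -0.54]
now head fit (array([608.9,  93.8]), np.float64(-74.1)) head xyz [608.1  89.1 130.1] 79 circ [597.9  90.2] flange +x edge 643.7
[292 174]
```

View pics/c5.png

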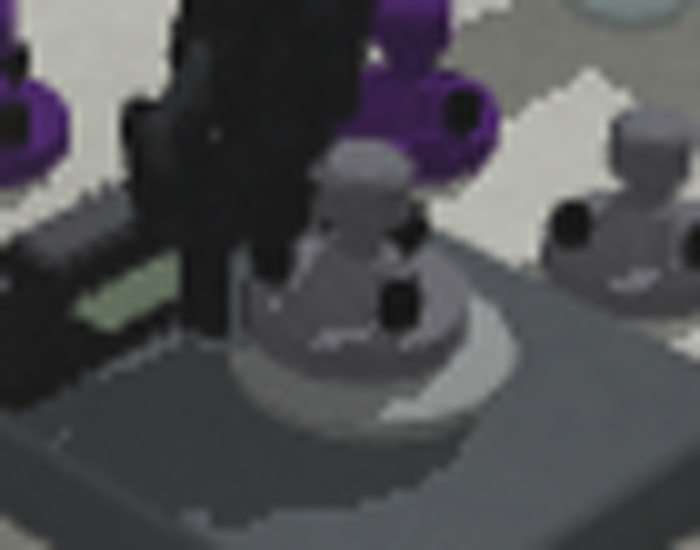

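The holder (head at (360,180) in the crop) is upright and close to the middle of the pan, which still shows most at the back right. I'll push 3 mm more, then back off and measure from above.

Call:
send_rows:
  claw: [0.044, 0.044, 0.044, 0.044, 0.044, 0.044, 0.044]
  offset:
    - [0.001, 0.0001, 0]
    - [0.001, 0.0001, 0]
    - [0.001, 0.0001, 0]
    - [-0.002, -0.0003, 0]
    - [-0.01, -0.0015, 0]
    - [-0.025, -0.004, 0.01]
    - [-0.06, 0, 0.06]
  turn: [0, 0, 0, 0, 0, 0, 0]

```text
time: 6.2
eef_pos: [491.6, 81.5, 128.7]
ee_rot: [0.237, -3.128, 0.0]
force: [1.2, -0.4, 0.7]
gripper_width: 0.518
```

```bash
cat > k.py <<'E'
from h import *
s=bot.read_state();print(s["time"],s["eef_pos"].round(1),s["force"].round(2))
T=optics.capture("top");S=optics.capture("scene");T0=pickle.load(open('top0.pkl','rb'));pickle.dump((T,S),open('k.pkl','wb'))
for n,c in(("top0",T0),("top",T),("scene",S)):
    w=world(c);r=np.hypot(w[...,0]-606,w[...,1]-92)
    f=lambda lo,hi,R:np.array(cv2.minEnclosingCircle(w[(r<R)&(w[...,2]>lo)&(w[...,2]<hi)][:,:2].astype(np.float32))[0]).round(1)
    print(n,'flange depth',f(76,90,50),'head depth',f(122,140,35),'ring flange',ringfit(c,(606,92.5),35,83,rng=10),'head',ringfit(c,(606,92.5),15,131,rng=10),'pan',ringfit(c,(613,93.5),45,65,rng=5),'pan depth',f(61,69,60))
E
python3 k.py; python3 - <<'E'
from h import *
T,S=pickle.load(open('k.pkl','rb'));crop(T,190,145,50,50,10,'pics/c6.png')
E
```

```text
6.2 [491.6  81.5 128.7] [ 1.21 -0.42  0.67]
top0 flange depth [596.6  91. ] head depth [596.9  90.9] ring flange (array([598.2,  91.6]), np.float64(-57.9)) head (array([606.7,  97.2]), np.float64(-54.4)) pan (array([613.1,  95.5]), np.float64(-77.6)) pan depth [612.7  93.4]
top flange depth [611.5  92.1] head depth [610.9  92.5] ring flange (array([613.1, 104.6]), np.float64(-71.7)) head (array([615.6,  96.5]), np.float64(-59.7)) pan (array([616.5,  95.4]), np.float64(-76.9)) pan depth [612.7  93.4]
scene flange depth [615.5  92.2] head depth [613.2  90.2] ring flange (array([602. ,  88.5]), np.float64(-48.2)) head (array([613.5,  95.4]), np.float64(-65.1)) pan (array([614.2,  94.4]), np.float64(-50.6)) pan depth [615.9  92.8]
```

View pics/c6.png

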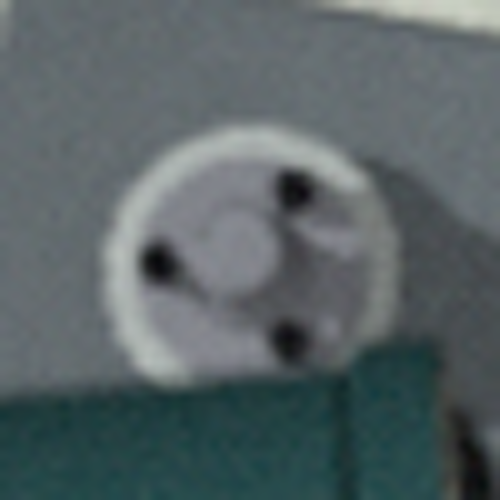

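Seen from above, the holder is nearly centred, head at (240,250) in the crop, but the arm hides the front rim. I'll back off farther for a clear measurement.

Call:
send_rows:
  claw: [0.044, 0.044]
  offset:
    - [-0.045, 0, 0.03]
    - [-0.045, 0, 0.02]
  turn: [0, 0]

```text
time: 6.55
eef_pos: [402.3, 81.8, 181.0]
ee_rot: [-0.238, 3.133, 0.0]
force: [0.8, 0.2, 0.8]
gripper_width: 0.51
```

```bash
python3 k.py; python3 - <<'E'
from h import *
T,S=pickle.load(open('k.pkl','rb'));T0=pickle.load(open('top0.pkl','rb'))
crop(T,190,145,50,50,10,'pics/c7.png')
# shift of holder between top0 and now: match head+knobs patch by phase/ template with subpixel
g0=cv2.resize(T0["frame"],None,fx=8,fy=8,interpolation=cv2.INTER_CUBIC);g1=cv2.resize(T["frame"],None,fx=8,fy=8,interpolation=cv2.INTER_CUBIC)
p=proj(T0,[597,91,95])*8;x,y=p.astype(int);r=80
tm=g0[y-r:y+r,x-r:x+r];m=cv2.matchTemplate(g1[y-r-90:y+r+60,x-r-60:x+r+60],tm,cv2.TM_CCOEFF_NORMED);_,v,_,l=cv2.minMaxLoc(m)
d=(np.array(l)-[60,90])/8;zc=(np.array(T0["view"])@[597,91,100,1])[2];print('template px',d,v,'mm dx,dy',(-d[1]*zc/focal(T)).round(1),(-d[0]*zc/focal(T)).round(1))
E
```

```text
6.55 [402.3  81.8 181. ] [0.8  0.18 0.78]
top0 flange depth [596.6  91. ] head depth [596.9  90.9] ring flange (array([598.2,  91.6]), np.float64(-57.9)) head (array([606.7,  97.2]), np.float64(-54.4)) pan (array([613.1,  95.5]), np.float64(-77.6)) pan depth [612.7  93.4]
top flange depth [610.9  92.5] head depth [610.8  92.5] ring flange (array([611.2,  92.6]), np.float64(-71.4)) head (array([615.5,  96.5]), np.float64(-59.7)) pan (array([613.8,  95.1]), np.float64(-89.9)) pan depth [613.1  93.5]
scene flange depth [614.5  92.9] head depth [614.5  91.3] ring flange (array([602. ,  88.4]), np.float64(-47.2)) head (array([613.5,  95.3]), np.float64(-63.1)) pan (array([614.1,  94.7]), np.float64(-49.7)) pan depth [616.6  92.2]
template px [-0.375 -4.625] 0.9505645036697388 mm dx,dy 13.7 1.1
```

View pics/c7.png

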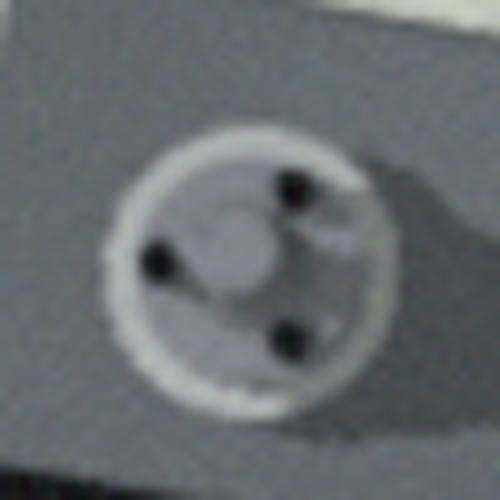

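The margins show the holder about 2 mm short in +x and 0.5–1 mm short in +y. I'll go back for a final small tap.

Call:
send_rows:
  claw: [0.044, 0.044, 0.044, 0.044, 0.044]
  offset:
    - [0.05, 0.001, -0.02]
    - [0.05, 0.001, -0.04]
    - [0.045, 0.001, -0.03]
    - [0, 0, -0.01]
    - [0, 0, 0]
  turn: [0, 0, 0, 0, 0]

```text
time: 7.28
eef_pos: [546.7, 84.8, 80.2]
ee_rot: [0.238, -3.13, 0.0]
force: [-0.7, -0.7, 0.7]
gripper_width: 0.514
```

Call:
send_rows:
  claw: [0.044, 0.044, 0.044, 0.044, 0.044, 0.044]
  offset:
    - [0.008, 0.001, -0.004]
    - [0.008, 0.001, 0]
    - [0.005, 0.0007, 0]
    - [0.003, 0.0005, 0]
    - [0.0015, 0.0003, 0]
    - [0, 0, 0]
  turn: [0, 0, 0, 0, 0, 0]

```text
time: 8.02
eef_pos: [572.9, 88.4, 77.5]
ee_rot: [0.238, -3.133, 0.0]
force: [0.5, 0.3, -0.5]
gripper_width: 0.517
```

Call:
send_rows:
  claw: [0.044, 0.044, 0.044, 0.044, 0.044]
  offset:
    - [0.001, 0, 0]
    - [0.001, 0, 0]
    - [0.001, 0, 0]
    - [0.001, 0.0001, 0]
    - [0, 0, 0]
  turn: [0, 0, 0, 0, 0]

```text
time: 8.65
eef_pos: [577.0, 88.5, 77.4]
ee_rot: [0.238, -3.132, 0.0]
force: [-2.4, -0.3, 0.1]
gripper_width: 0.516
```

```bash
python3 k.py|grep -v top0
```

```text
8.65 [577.   88.5  77.4] [-2.42 -0.3   0.09]
top flange depth [0. 0.] head depth [0. 0.] ring flange (array([611.5,  94.1]), np.float64(-11.9)) head (array([614.6,  79. ]), np.float64(-14.1)) pan (array([608.3, 111.7]), np.float64(-12.3)) pan depth [0. 0.]
scene flange depth [605.4  89.1] head depth [600.2  90.4] ring flange (array([606.3,  89. ]), np.float64(-41.7)) head (array([613.7,  95.7]), np.float64(-73.4)) pan (array([616.4,  94.6]), np.float64(-52.1)) pan depth [621.8  89.7]
```

Pushed at 2.4 N, and the TCP is where I planned. I'll back off along the same line, shut the fingers and clear the view.

Call:
send_rows:
  claw: [0.044, 0.044, 0.044, 0, 0, 0]
  offset:
    - [-0.002, -0.0003, 0]
    - [-0.01, -0.0015, 0]
    - [-0.025, -0.004, 0.01]
    - [-0.045, 0, 0.06]
    - [-0.05, 0, 0.03]
    - [-0.04, 0, 0]
  turn: [0, 0, 0, 0, 0, 0]

```text
time: 9.5
eef_pos: [411.2, 82.7, 169.7]
ee_rot: [-0.238, 3.128, 0.0]
force: [0.4, 0.3, 0.1]
gripper_width: -0.0
```

```bash
python3 k.py|grep -v top0; python3 - <<'E'
from h import *
T,S=pickle.load(open('k.pkl','rb'));a=cv2.resize(T["frame"][145:195,190:240],(500,500),interpolation=cv2.INTER_CUBIC);cv2.imwrite('pics/c8.png',a)
E
```

```text
9.5 [411.2  82.7 169.7] [0.42 0.26 0.12]
top flange depth [613.1  93.2] head depth [612.8  92.9] ring flange (array([612.2,  93.5]), np.float64(-70.3)) head (array([617.3,  97.4]), np.float64(-59.4)) pan (array([613.7,  94.8]), np.float64(-89.9)) pan depth [612.7  93.3]
scene flange depth [616.6  94.6] head depth [617.3  92.9] ring flange (array([605.1,  89.3]), np.float64(-47.9)) head (array([614.9,  95.9]), np.float64(-62.2)) pan (array([614.8,  94.4]), np.float64(-50.1)) pan depth [616.4  90.5]
```

View pics/c8.png

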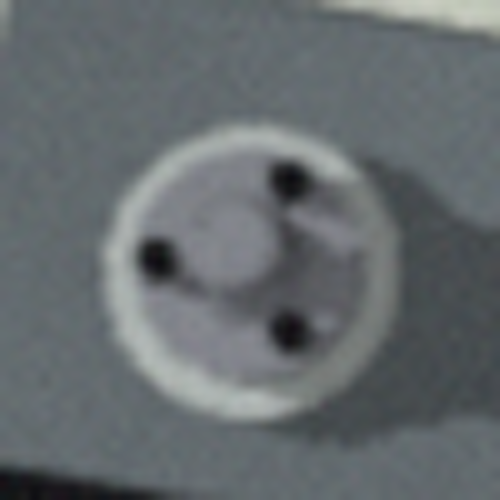

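The holder is now centred: flange (613.1, 93.2) against pan (612.7, 93.3). Next is the tare key, at about (487, 113.5) with its top at z 54.

Call:
send_rows:
  claw: [0, 0, 0, 0, 0, 0]
  offset:
    - [0.038, 0.0155, 0]
    - [0.038, 0.0155, 0]
    - [0, 0, -0.04]
    - [0, 0, -0.035]
    - [0, 0, -0.015]
    - [0, 0, 0]
  turn: [0, 0, 0, 0, 0, 0]

```text
time: 10.35
eef_pos: [488.2, 113.6, 77.1]
ee_rot: [0.238, -3.131, 0.0]
force: [0.2, -0.2, 0.3]
gripper_width: 0.001
```

Call:
send_rows:
  claw: [0, 0, 0, 0, 0, 0, 0]
  offset:
    - [0, 0, -0.007]
    - [0, 0, -0.004]
    - [0, 0, -0.002]
    - [0, 0, -0.0015]
    - [0, 0, -0.001]
    - [0, 0, -0.001]
    - [0, 0, 0]
  turn: [0, 0, 0, 0, 0, 0, 0]

```text
time: 11.22
eef_pos: [488.6, 113.7, 61.1]
ee_rot: [-0.238, 3.132, -0.0]
force: [-0.6, -0.9, 3.4]
gripper_width: 0.001
```

Call:
send_rows:
  claw: [0, 0, 0]
  offset:
    - [0, 0, -0.001]
    - [0, 0, -0.0007]
    - [0, 0, 0]
  turn: [0, 0, 0]

```text
time: 11.6
eef_pos: [488.6, 113.7, 59.9]
ee_rot: [-0.238, 3.132, -0.0]
force: [-3.4, -0.8, 11.2]
gripper_width: -0.002
```

The force jumped to 11 N, so the key is against its stop. I'll release it, back away and check.

Call:
send_rows:
  claw: [0, 0, 0, 0, 0, 0]
  offset:
    - [0, 0, 0.005]
    - [0, 0, 0.025]
    - [0, 0, 0.05]
    - [-0.02, 0, 0.05]
    - [-0.05, 0, 0.02]
    - [-0.02, 0, 0]
  turn: [0, 0, 0, 0, 0, 0]

```text
time: 12.35
eef_pos: [397.2, 113.8, 211.0]
ee_rot: [-0.238, 3.13, 0.001]
force: [-0.8, -0.2, 0.6]
gripper_width: -0.004
```

```bash
python3 k.py|grep -v top0; python3 - <<'E'
from h import *
T,S=pickle.load(open('k.pkl','rb'))
S0=pickle.load(open('scene0.pkl','rb'));T0=pickle.load(open('top0.pkl','rb'))
def kz(c):
    w=world(c);r=(abs(w[...,0]-487)<7)&(abs(w[...,1]-113.5)<18)&(w[...,2]<70)&(w[...,2]>40);return np.median(w[r][:,2]).round(1),r.sum()
print('key z',kz(S0),kz(S),kz(T0),kz(T))
cv2.imwrite('pics/c9.png',cv2.resize(S["frame"][100:260,180:380],(800,600)[:1]+(600,)[:1] if 0 else (750,600)))
E
```

```text
12.35 [397.2 113.8 211. ] [-0.76 -0.24  0.57]
top flange depth [613.3  92.8] head depth [613.3  92.9] ring flange (array([612.2,  93.3]), np.float64(-70.7)) head (array([616.4,  97. ]), np.float64(-59.8)) pan (array([613.1,  94.5]), np.float64(-89.9)) pan depth [612.9  93.6]
scene flange depth [615.7  94.5] head depth [616.6  92.1] ring flange (array([604.9,  88.9]), np.float64(-47.6)) head (array([614.8,  95.7]), np.float64(-61.1)) pan (array([614.7,  94.5]), np.float64(-49.7)) pan depth [616.4  92.5]
key z (np.float64(55.2), np.int64(27)) (np.float64(55.2), np.int64(22)) (np.float64(54.0), np.int64(54)) (np.float64(53.5), np.int64(53))
```

View pics/c9.png

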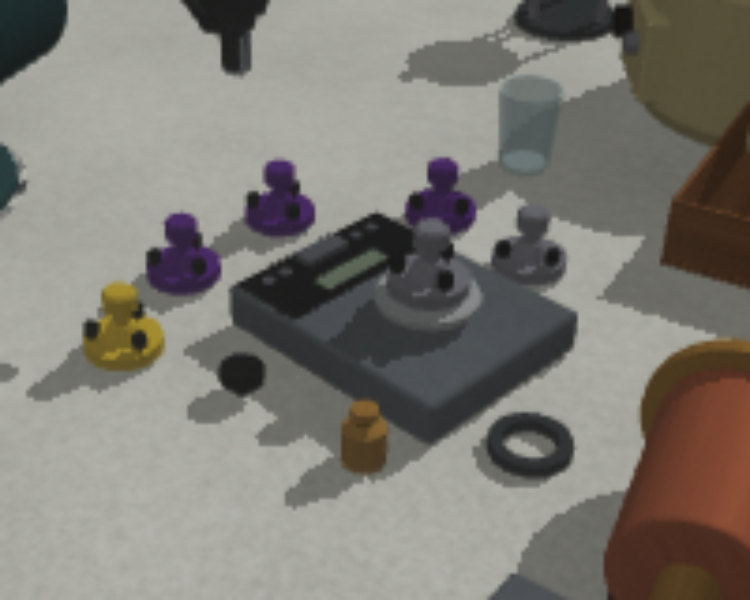

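The holder stands centred on the pan, at about (430,280), the key is back up at (325,248), and the bystanders are in place. The gripper is clear at (235,50).

```bash
python3 -c "
from plant import bot
print(bot.sign_off())"
```

```text
the job is handed in; nothing more can be done
None
```

I pushed the holder to the middle of the pan at flange height, then pressed the tare key to its stop and released it. The job was handed in at about 12.4 s of the 45 s allowed.

- **Pushing:** It took two slow pushes with the fingers part-open, without gripping or lifting. The force readings during the pushes peaked at about 2.5 N.
- **Centring, top camera:** The flange is at (613.3, 92.8) and the pan at (612.9, 93.6), so it is within about 1 mm.
- **Centring, scene camera:** This coarser view gave offsets of about 0.7 mm in x and 2 mm in y. Some outline fits, mainly of the head and of the flange in the scene view, locked onto wrong edges. I ignored those and relied on the depth fits and the picture.
- **Tare key:** The force rose from 3.4 N to 11 N over about 1.2 mm, so the key was against its stop. After release it read its original height again, to within 0.5 mm.
- **Other items:** In the last picture the things around the balance look undisturbed, and the robot is touching nothing. The jar was outside that crop, but the arm was not near it after its first move.

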